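# Gauge the post socket of the toy filling station

### The job

The post that carried the filling station's canopy has snapped, and a new one is to be cut to length. Take the depth gauge from the tool block, push its rod into the rubber-lined socket in the middle of the column until it stands on the bottom, and slide the brass crossbar down flat onto the column's rim so that the depth can be read. The bottom is only a thin glued-in disc, so feel for it gently; leave the gauge standing there, and do not disturb the toys or the pencil.

Things in the scene. Friction and masses are not known exactly. Their poses are not given: they have to be found in the camera images.
- gauge: Depth gauge, 98 mm long, about 0.12 kg: an upright steel rod 8 mm in diameter with a round nose, black 5 mm marks and a red grip on top. Origin at the tip of the nose, z up the rod. From the tip: rod to 67 mm, a flange 18 mm in diameter from 67 to 71 mm, the red grip, 13 mm in diameter, from 71 to 98 mm. It starts upright in the tool block, its tip 30 mm below the block's top.
- gauge_tip (a point): The tip of the gauge's round nose (same point and axes as gauge).
- beam_foot (a point): Centre of the underside of the gauge's brass crossbar, which is 80 mm long (along the gauge's y), 20 mm wide (x) and 12 mm tall; the rod passes through its middle. z points up the rod.
- beam (a joint): How far the crossbar has been slid down the rod, in m: its underside is 53 mm above the tip at 0 and 3 mm above it at 0.05. It slides stiffly (about 2 N) and stays where it is left; it starts between 0 and 0.011.
- station: Toy filling station, fixed to the table: a grey disc 176 mm in diameter, 12 mm high, with two pumps (red, green) up to 46 mm high and a bench near its edge, and in its middle a light wooden column 44 mm in diameter, its flat top 60 mm above the table. Origin at the centre of the underside, z up. The bottom of its socket is a thin glued-in disc that breaks out under more than 20 N.
- socket_mouth (a point): Centre of the mouth of the column's blind socket, level with its rim. The upright bore is 11 mm wide, in a black rubber lining 20 mm across. Nubs 5 to 11 mm below the rim pinch an 8 mm rod: it does not fall by its own weight but has to be pushed, with 3 to 6 N all the way. The depth is not known: 14 to 38 mm below the rim the resistance rises sharply (about 10 N per mm).
- block: Wooden tool block, 55 x 150 x 40 mm, fixed to the table; origin at the centre of the underside, long along y. The gauge stands in the hole 42 mm to its -y side, the pencil in the hole 45 mm to its +y side; each hole is 10 mm wide and 30 mm deep.
- pencil: Bystander: yellow pencil, 8 mm thick, 118 mm long, standing in the tool block. Origin at its lower point.
- canopy: Bystander: the blue canopy, a shallow dome 132 mm in diameter and 44 mm high, lying on the table. Origin at the centre of its underside.
- red_car: Bystander: red toy car, 72 x 37 x 38 mm, on the table. Origin at the centre of its underside.
- green_car: Bystander: green toy car, 72 x 37 x 38 mm, on the table. Origin at the centre of its underside.
- engine: Bystander: yellow toy railway engine, 80 x 36 x 61 mm, on the table. Origin at the centre of its underside.
- tree: Bystander: toy tree, 52 mm wide, 86 mm high. Origin at the centre of its foot.
- road_sign: Bystander: toy road sign, foot 40 mm wide, 94 mm high. Origin at the centre of its foot.
Not all that is in view belongs to the job. There is more than one size of the gauge; the job needs the largest.

How it is judged:
On the way:
1. the gauge's rod stands on the bottom of the socket (horizontal distance between gauge_tip and socket_mouth below 0.004 m and z of socket_bottom_c0 in the frame of gauge_tip above -0.003 m), for 0.2 s.
At the end, for the whole second after the job is handed in: The gauge stands released and at rest in the station's socket, upright to within 4.5 degrees, the tip of its rod within 1.5 mm of the bottom, and the underside of the crossbar within 2 mm of the column's rim (all of step 1 and z of beam_foot in the frame of socket_mouth below 0.002 m and horizontal distance between beam_foot and socket_mouth below 0.005 m and angle between gauge's own z axis and vertical below 0.08 rad and linear speed of gauge below 0.01 m/s); the robot touches nothing.
It fails at once if the thin bottom of the socket is pressed with more than 20 N (contact force between gauge and socket_bottom_c0 above 20 N).
It fails at once if a toy or the pencil is moved by more than 25 mm (distance of any of pencil, canopy, red_car, green_car, engine, tree, road_sign from where it was at the start of the episode above 0.025 m).
It also fails if it takes over 54 s, if anything falls off the work surface, if the arm or the gripper's body presses on something with over 40 N, if the wrist force passes 120 N, or if a joint passes its speed limit or range.

### The arm

A 7-joint arm with a two-finger parallel gripper is mounted at the origin on the work surface. World frame = base frame: x ahead of the robot, y to its left, z up, the work surface at z = 0. Lengths are in m, angles in rad, forces in N, time in s.
With the tool pointing down it reaches from about 0.425 to 0.925 m from the base axis. Payload 6.8 kg.
Tool frame: the origin (TCP) lies between the finger pads; the fingertips stand 11 mm ahead of it and the grasp point (between the pads) lies 8 mm behind it; z points along the fingers, y is the line along which they close (so a half turn about z gives the same grasp; the last joint's range is limited). The gripper opens to 85 mm and grips with 20 to 120 N. Pads are 22 mm wide; open, the fingers measure 114 mm over their backs; the gripper's body (76 mm by 85 mm) begins 54 mm behind the grasp point. The pads swing forward as they close: fully open they stand 13 mm farther back than shut.
Start: joints at [1.004, 0.477, 0.022, 1.555, -0.011, 1.109, -0.083], TCP at [0.299, -0.605, 0.242] pointing down, gripper open.
Joint ranges: [-2.96, 2.96], [-0.34, 2.1], [-1.41, 1.46], [0.24, 2.44], [-1.37, 4.51], [0.17, 1.92], [-2.96, 2.96]. Speed limits (rad/s): [2.39, 2.39, 3.14, 3.14, 3.14, 3.14, 3.14].

### API

Orientations are given as a rotation vector (axis times angle).
In Python, from bench import r gives the robot as it stands.
- The arm moves only by the tool send_rows, never from a script. Its argument "deltas" is a list of rows, each an object of numbers: "dx", "dy", "dz": the shift along the world's x, y, z in mm; "rx", "ry", "rz": the turn, a rotation vector about the world's x, y, z in degrees. A call has 1 to 5 rows; each row is the pose to reach, as a shift and turn from the pose commanded when the call began; what a row does not reach only later rows make up. A row lasts 1/12 s, in which the tool goes at most 41.7 mm and 7.16 degrees, less where a joint would pass 70% of its speed; a pose out of reach is approached as far as the arm can. A call with a gripper value outside its range is refused whole. "jaw" is the finger opening in mm, from 0 to 85.4, set as the call begins (left out, the last holds). The fingers move at their own pace and stop on an object; "newtons" is the grip in N (left out, the last holds). Time passes only in rows, so rows that repeat a pose let the fingers close. It gives the time, the measured TCP pose, the force, the opening and the grip force at its end, in the units of the state.
- r.get_obs(): the state, without advancing time (a new reading comes with each control period).
- r.grab_frame(name): name is "side" or "top" or "wrist"; returns a dict with "frame" (420x560x3 uint8, blue, green, red), "z_map" (420x560 float32, m along the optical axis (not along the pixel's ray), 0 where there is no reading), "vertical_fov" (degrees; the focal length in pixels is half the picture's height over the tangent of half this angle, whatever the lens; pixels are square), "cx", "cy" (the principal point, pixels), "distortion" ([k1, k2, p1, p2, k3] as OpenCV has them; the pictures are not rectified), "xyz" and "orientation" of the camera in the world. Camera axes: x right, y down, z forward; pixel columns grow to the right and rows downward; lengths in m; the calibration is good to about 2 mm. A picture is of the moment at which its call begins.
- r.hand_in(): hands the job in; it is judged then, once.
The state is a dict: "clock": time; "joints": joint angles; "qvel": joint speeds; "tau": joint torques, N m; "tcp_pos": TCP position; "orientation": TCP orientation; "contact_force": force on the tool from outside, world axes, zero at the start; "moment": the same for the moment, N m; "grip_width": finger opening in m; "gripper_force": force on a finger pad.
Only numpy, scipy, OpenCV 4.12 (cv2) and the standard library are available. Lean on these libraries where they do the work, as an engineer would, in place of code of your own. Each camera call takes 0.05 s, during which the arm holds its last target. There are 200 camera calls.

## Working session

There is one attempt and no reset: what is moved stays moved. The work goes in short steps, Python scripts to look and compute and a tool call to move; the robot and the scene stay as the last step left them, time stands still between calls to the robot, and variables do not carry over. Pictures are saved under pics/ and viewed, at most 10 in all, crops included, and the job is handed in when it is done.

Besides the shell and the picture viewer there is one more tool, called by a JSON object that holds its "op" and its "data", one argument or row to a line. send_rows: Moves the arm, as the interface text tells. Its arguments: {"type":"object","properties":{"deltas":{"type":"array","items":{"type":"object","properties":{"dx":{"type":"number"},"dy":{"type":"number"},"dz":{"type":"number"},"rx":{"type":"number"},"ry":{"type":"number"},"rz":{"type":"number"}}}},"jaw":{"type":"number"},"newtons":{"type":"number"}},"required":["deltas"]}

```bash
mkdir -p pics; cat > h.py <<'E'
import numpy as np, cv2
from scipy.spatial.transform import Rotation as R
from bench import r
def grab(n):
    d=r.grab_frame(n); np.save(f'/tmp/{n}.npy',d,allow_pickle=True); return d
def K(d):
    f=d['frame'].shape[0]/2/np.tan(np.radians(d['vertical_fov'])/2)
    return np.array([[f,0,d['cx']],[0,f,d['cy']],[0,0,1.]])
def Rm(d):
    o=np.array(d['orientation'],float)
    return o if o.shape==(3,3) else R.from_rotvec(o).as_matrix()
def ray(d,u,v):
    p=cv2.undistortPoints(np.array([[[u,v]]],float),K(d),np.array(d['distortion'],float))[0,0]
    return np.array(d['xyz'],float),Rm(d)@np.array([p[0],p[1],1.])
def onz(d,u,v,z):
    o,w=ray(d,u,v); return o+w*(z-o[2])/w[2]
def dep(d,u,v):
    o,w=ray(d,u,v); return o+w*d['z_map'][int(round(v)),int(round(u))]
def proj(d,P):
    Rt=Rm(d).T; t=-Rt@np.array(d['xyz'],float)
    return cv2.projectPoints(np.array([P],float),cv2.Rodrigues(Rt)[0],t,K(d),np.array(d['distortion'],float))[0][0,0]
E
python3 - <<'E'
from h import *
for n in('side','top','wrist'):
    d=grab(n); cv2.imwrite(f'pics/{n}0.png',d['frame']); print(n,d['xyz'],d['orientation'],d['vertical_fov'],d['cx'],d['cy'],d['distortion'])
print(r.get_obs())
E
```

```text
side [-0.01136874  0.57535848  0.54016385] [-0.8892522   2.23957266 -1.31007689] 48.338647856168464 285.6917915950877 207.80777535139768 [-0.06315106  0.          0.          0.          0.        ]
top [0.37827366 0.00483704 1.36576131] [-2.13678327  2.16998713 -0.12687538] 46.784174871788224 277.1046163662019 207.14674163061562 [-0.15281088  0.          0.          0.          0.        ]
wrist [ 0.37162171 -0.56919603  0.37275576] [ 2.42878853 -1.51091259 -0.24431516] 68.74321395154836 276.87599411015674 206.54510213493967 [-0.03429813  0.          0.          0.          0.        ]
{'clock': 0.15, 'joints': array([ 1.00391567,  0.47765525,  0.02235354,  1.55617986, -0.01149819,
        1.10933258, -0.08310276]), 'qvel': array([-6.99268268e-04, -2.97069528e-03, -4.52050285e-04, -3.63795209e-03,
        6.19340349e-06, -3.46265695e-04,  1.46617903e-03]), 'tau': array([ 2.88264106e-03, -5.96927619e+01,  1.61023915e+00, -2.81491864e+01,
        1.26565481e-02,  6.59941245e-03,  3.94568542e-05]), 'tcp_pos': array([ 0.29872725, -0.60481555,  0.24153779]), 'orientation': array([-3.05795117e+00, -7.14049112e-01,  6.79156375e-04]), 'contact_force': array([-1.19691141, -0.32799236, -0.09323229]), 'moment': array([-0.01731723,  0.00323361,  0.01134964]), 'gripper_force': 0.0, 'grip_width': 0.08524251238025536}
```

View pics/top0.png

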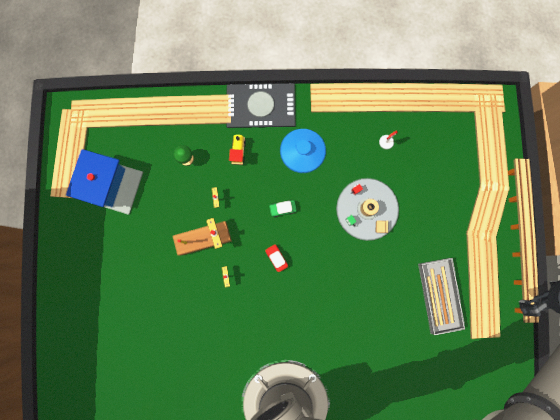

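View pics/side0.png

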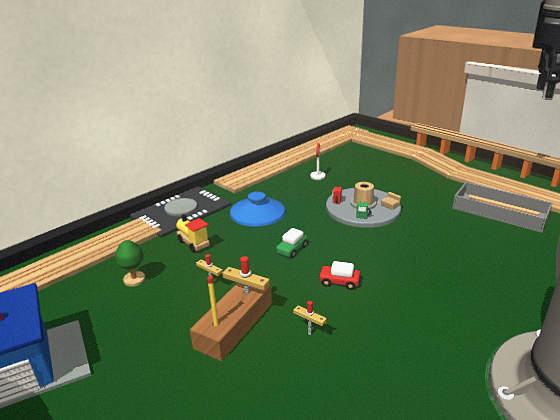

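Candidates for the gauge, side view: (245,268) in the tool block (big grip, long bar), (208,263) small and free-standing, (310,315) small and free-standing. In the top view they are at (213,233), (217,197) and (229,276). By the description I choose the one in the block. The column is at (371,207) top and (364,192) side.

```bash
python3 - <<'E'
from h import *
s=np.load('/tmp/side.npy',allow_pickle=True).item(); t=np.load('/tmp/top.npy',allow_pickle=True).item()
cv2.imwrite('pics/crop1.png',np.hstack([cv2.resize(s['frame'][235:365,180:340],None,fx=3,fy=3,interpolation=2)[:390,:480],cv2.resize(t['frame'][180:310,165:265],None,fx=3,fy=3,interpolation=2)]))
for n,d,pts in(('side',s,[(245,262),(208,260),(310,306),(364,186),(225,276),(268,286)]),('top',t,[(213,233),(217,197),(229,276),(371,207)])):
    for p in pts: print(n,p,dep(d,*p).round(3))
E
```

```text
side (245, 262) [0.466 0.186 0.105]
side (208, 260) [0.569 0.186 0.06 ]
side (310, 306) [0.352 0.159 0.063]
side (364, 186) [ 0.542 -0.248  0.056]
side (225, 276) [0.502 0.202 0.068]
side (268, 286) [0.455 0.149 0.041]
top (213, 233) [0.471 0.18  0.111]
top (217, 197) [0.575 0.178 0.048]
top (229, 276) [ 0.358  0.151 -0.003]
top (371, 207) [ 0.541 -0.246  0.04 ]
```

View pics/crop1.png

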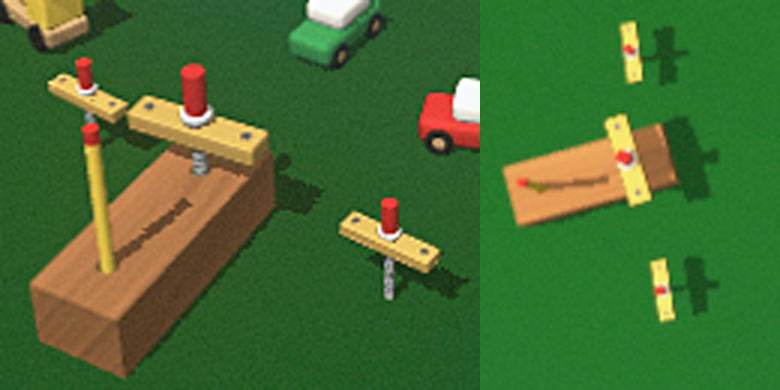

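The crop shows that the gauge in the block (side crop (193,90)) is clearly the largest. The other two stand on their own and are smaller. Next I work out yaws and the wrist camera geometry.

```bash
python3 - <<'E'
from h import *
w=np.load('/tmp/wrist.npy',allow_pickle=True).item(); t=np.load('/tmp/top.npy',allow_pickle=True).item()
o=r.get_obs(); T=R.from_rotvec(o['orientation']).as_matrix(); print(T.round(3))
print('cam in tool',(T.T@(np.array(w['xyz'])-o['tcp_pos'])).round(3),'\n',(T.T@Rm(w)).round(3))
hsv=cv2.cvtColor(t['frame'],cv2.COLOR_BGR2HSV)
m=cv2.inRange(hsv,(20,90,150),(35,255,255)); m2=np.zeros_like(m); m2[214:252,195:228]=m[214:252,195:228]
p=np.argwhere(m2)[:,::-1]; X=np.array([onz(t,*q,0.073)[:2] for q in p.astype(float)])
c=X.mean(0); v=np.linalg.svd(X-c)[2][0]; print(len(p),c,np.degrees(np.arctan2(v[1],v[0])))
a=[onz(t,*q,0.04)[:2] for q in((165+522/3-160,0),)]if 0 else None
E
```

```text
[[ 0.897  0.443 -0.001]
 [ 0.443 -0.897  0.001]
 [-0.    -0.001 -1.   ]]
cam in tool [ 0.081  0.    -0.131] 
 [[-0.001 -0.949 -0.314]
 [ 1.    -0.001  0.   ]
 [-0.001 -0.314  0.949]]
180 [0.4743645  0.18322709] -162.95888228333988
```

{"op": "send_rows", "data": {
  "deltas": [
    {"dx": 20, "dy": 30, "rz": 4},
    {"dx": 42, "dy": 62, "rz": 8},
    {"dx": 64, "dy": 94, "rz": 12},
    {"dx": 86, "dy": 126, "rz": 16},
    {"dx": 108, "dy": 158, "rz": 20}
  ],
  "jaw": 50,
  "newtons": 40
}}

```text
$.deltas[0]: bad value
```

{"op": "send_rows", "data": {
  "deltas": [
    {"dx": 22, "dy": 33, "rz": 4},
    {"dx": 44, "dy": 66, "rz": 8},
    {"dx": 66, "dy": 99, "rz": 12},
    {"dx": 88, "dy": 132, "rz": 16},
    {"dx": 110, "dy": 165, "rz": 20}
  ]
}}

```text
$.deltas[0]: bad value
```

{"op": "send_rows", "data": {
  "deltas": [
    {"dx": 16, "dy": 22},
    {"dx": 24, "dy": 35},
    {"dx": 24, "dy": 35},
    {"dx": 24, "dy": 35},
    {"dx": 24, "dy": 35}
  ]
}}

```text
$.deltas[0]: bad value
```

```bash
python3 - <<'E'
from h import *
w=grab('wrist'); cv2.imwrite('pics/w1.png',w['frame']); print(r.get_obs()['tcp_pos'], proj(w,[.542,-.247,.06]))
E
```

```text
[ 0.29878087 -0.60489369  0.24167388] [   5.6567431  -273.98805587]
```

View pics/w1.png

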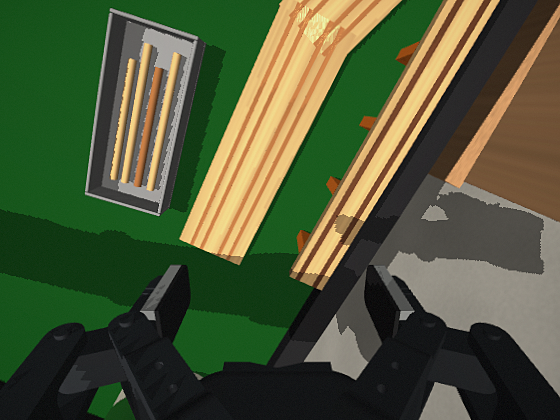

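The rows were refused and the arm did not move, so this picture only shows the tray (150,120) and rails. I will resend with every field filled in.

{"op": "send_rows", "data": {
  "deltas": [
    {"dx": 20, "dy": 30, "dz": 0, "rx": 0, "ry": 0, "rz": 4},
    {"dx": 42, "dy": 62, "dz": 0, "rx": 0, "ry": 0, "rz": 8},
    {"dx": 64, "dy": 94, "dz": 0, "rx": 0, "ry": 0, "rz": 12},
    {"dx": 86, "dy": 126, "dz": 0, "rx": 0, "ry": 0, "rz": 16},
    {"dx": 108, "dy": 158, "dz": 0, "rx": 0, "ry": 0, "rz": 20}
  ],
  "jaw": 50,
  "newtons": 40
}}

```text
clock: 0.62
tcp_pos: [0.4075, -0.4456, 0.2422]
orientation: [-2.887, -1.239, 0.0]
contact_force: [2.0, -0.0, 0.5]
grip_width: 0.0502
gripper_force: 0.0
```

{"op": "send_rows", "data": {
  "deltas": [
    {"dx": 22, "dy": 33, "dz": 0, "rx": 0, "ry": 0, "rz": 4},
    {"dx": 44, "dy": 66, "dz": 0, "rx": 0, "ry": 0, "rz": 8},
    {"dx": 66, "dy": 99, "dz": 0, "rx": 0, "ry": 0, "rz": 12},
    {"dx": 88, "dy": 132, "dz": 0, "rx": 0, "ry": 0, "rz": 16},
    {"dx": 110, "dy": 165, "dz": 0, "rx": 0, "ry": 0, "rz": 20}
  ]
}}

```text
clock: 1.03
tcp_pos: [0.5176, -0.2805, 0.2424]
orientation: [2.628, 1.722, -0.0]
contact_force: [0.0, -0.2, -0.4]
grip_width: 0.0499
gripper_force: 0.0
```

{"op": "send_rows", "data": {
  "deltas": [
    {"dx": 16, "dy": 22, "dz": 0, "rx": 0, "ry": 0, "rz": 0},
    {"dx": 24, "dy": 34, "dz": 0, "rx": 0, "ry": 0, "rz": 0},
    {"dx": 24, "dy": 34, "dz": 0, "rx": 0, "ry": 0, "rz": 0},
    {"dx": 24, "dy": 34, "dz": 0, "rx": 0, "ry": 0, "rz": 0}
  ]
}}

```text
clock: 1.37
tcp_pos: [0.541, -0.2477, 0.2421]
orientation: [-2.629, -1.72, 0.001]
contact_force: [0.0, 0.1, 0.9]
grip_width: 0.0501
gripper_force: 0.0
```

```bash
python3 - <<'E'
from h import *
w=grab('wrist'); cv2.imwrite('pics/w2.png',w['frame']); print(r.get_obs()['tcp_pos'], proj(w,[.542,-.247,.06]))
E
```

```text
[ 0.54031188 -0.24914597  0.24207458] [276.96943332 184.74275042]
```

View pics/w2.png

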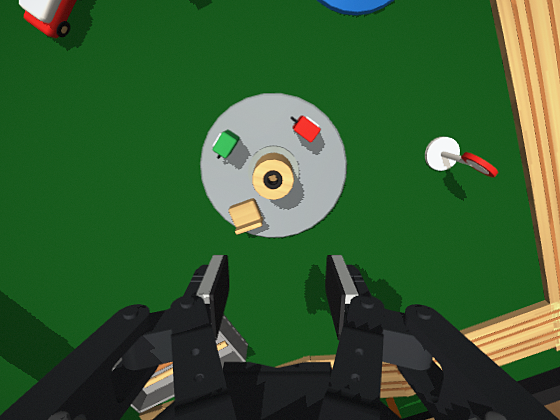

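Wrist view: the column's rim is centred at about (273,180) with the black lining inside it. The pumps are at (225,145) and (307,128).

```bash
cat >> h.py <<'E'
def socket(d,guess=(.542,-.247,.06)):
    u,v=proj(d,guess).round().astype(int); g=cv2.cvtColor(d['frame'],cv2.COLOR_BGR2HSV)
    a=g[v-35:v+36,u-35:u+36]
    m=cv2.inRange(a,(0,0,0),(180,255,70))
    n,l,s,c=cv2.connectedComponentsWithStats(m)
    k=[i for i in range(1,n) if s[i,4]>40]; k=min(k,key=lambda i:np.hypot(*(c[i]-35)))
    cs=[x for x in cv2.findContours((l==k).astype(np.uint8),cv2.RETR_EXTERNAL,cv2.CHAIN_APPROX_NONE)[0]]
    e=cv2.fitEllipse(cv2.convexHull(max(cs,key=len)))
    q=np.array(e[0])+[u-35,v-35]; P=onz(d,*q,guess[2])
    return q,e[1],P
E
python3 - <<'E'
from h import *
w=np.load('/tmp/wrist.npy',allow_pickle=True).item(); print(socket(w))
E
```

```text
(array([272.65128517, 179.39035034]), (17.705974578857422, 18.216964721679688), array([ 0.54017985, -0.23991084,  0.06      ]))
```

{"op": "send_rows", "data": {
  "deltas": [
    {"dx": -2, "dy": 38, "dz": 0, "rx": 0, "ry": 0, "rz": 4},
    {"dx": -4, "dy": 78, "dz": 0, "rx": 0, "ry": 0, "rz": 8},
    {"dx": -8, "dy": 118, "dz": 0, "rx": 0, "ry": 0, "rz": 12},
    {"dx": -14, "dy": 158, "dz": 0, "rx": 0, "ry": 0, "rz": 16},
    {"dx": -21, "dy": 198, "dz": 0, "rx": 0, "ry": 0, "rz": 20}
  ]
}}

```text
clock: 1.83
tcp_pos: [0.5192, -0.0509, 0.2423]
orientation: [2.292, 2.147, -0.001]
contact_force: [0.3, 0.9, -0.9]
grip_width: 0.0501
gripper_force: 0.0
```

{"op": "send_rows", "data": {
  "deltas": [
    {"dx": -8, "dy": 40, "dz": 0, "rx": 0, "ry": 0, "rz": 4},
    {"dx": -16, "dy": 80, "dz": 0, "rx": 0, "ry": 0, "rz": 8},
    {"dx": -25, "dy": 120, "dz": 0, "rx": 0, "ry": 0, "rz": 12},
    {"dx": -35, "dy": 160, "dz": 0, "rx": 0, "ry": 0, "rz": 16},
    {"dx": -45, "dy": 200, "dz": 0, "rx": 0, "ry": 0, "rz": 20}
  ]
}}

```text
clock: 2.25
tcp_pos: [0.4748, 0.1491, 0.2424]
orientation: [1.884, 2.512, -0.001]
contact_force: [0.3, 0.5, 0.8]
grip_width: 0.05
gripper_force: 0.0
```

{"op": "send_rows", "data": {
  "deltas": [
    {"dx": -5, "dy": 32, "dz": 0, "rx": 0, "ry": 0, "rz": 1.5},
    {"dx": -5, "dy": 32, "dz": 0, "rx": 0, "ry": 0, "rz": 1.5},
    {"dx": -5, "dy": 32, "dz": 0, "rx": 0, "ry": 0, "rz": 1.5}
  ]
}}

```text
clock: 2.5
tcp_pos: [0.4699, 0.1819, 0.2424]
orientation: [1.85, 2.539, -0.0]
contact_force: [0.7, -0.9, -0.9]
grip_width: 0.05
gripper_force: 0.0
```

```bash
python3 - <<'E'
from h import *
w=grab('wrist'); cv2.imwrite('pics/w3.png',w['frame']); print(r.get_obs()['tcp_pos'],R.from_rotvec(r.get_obs()['orientation']).as_matrix()[:,1], proj(w,[.468,.184,.108]))
E
```

```text
[0.47039647 0.18012365 0.24213075] [ 9.52808749e-01  3.03570946e-01 -4.11481683e-04] [275.09332146 195.6754616 ]
```

View pics/w3.png

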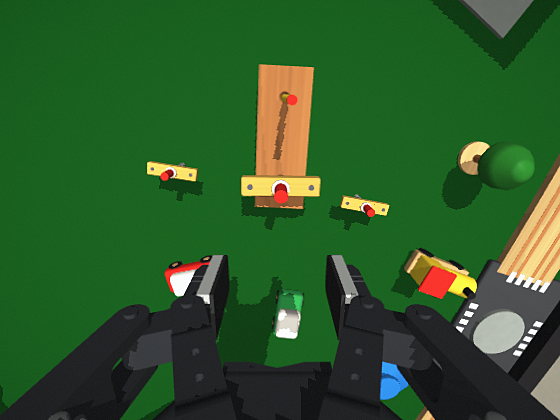

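Wrist view: the gauge's grip is at (281,190), its bar runs level in the image (242–320, row 187), and the block's far end holds the pencil at (290,100).

```bash
python3 - <<'E'
from h import *
w=np.load('/tmp/wrist.npy',allow_pickle=True).item(); h=cv2.cvtColor(w['frame'],cv2.COLOR_BGR2HSV)
m=cv2.inRange(h,(0,150,60),(8,255,255))|cv2.inRange(h,(172,150,60),(180,255,255)); s=np.zeros_like(m); s[170:215,260:300]=m[170:215,260:300]
p=np.argwhere(s); print(p.min(0),p.max(0))
v=p[:,0].max()+.5; wd=p[:,1].max()-p[:,1].min()+1
u=p[p[:,0]>v-10][:,1]; u=(u.min()+u.max())/2; 
P=onz(w,u,v-wd/2*.95,.108); print(u,v,wd,P)
y=cv2.inRange(h,(18,100,140),(35,255,255)); s[:]=0; s[170:205,235:325]=y[170:205,235:325]
print(cv2.minAreaRect(np.argwhere(s)[:,::-1].astype(np.float32)))
print(np.argwhere(s)[:,1].min(),np.argwhere(s)[:,1].max())
t=np.load('/tmp/top.npy',allow_pickle=True).item(); print(onz(w,(242+320)/2,187,.07))
o=r.get_obs(); print(P-o['tcp_pos'])
E
```

```text
[184 274] [203 288]
281.0 203.5 15 [0.47327313 0.18500068 0.108     ]
((280.5, 184.0), (24.0, 79.0), 90.0)
241 320
[0.4741395  0.18394585 0.07      ]
[ 0.00287667  0.00487704 -0.13413075]
```

{"op": "send_rows", "data": {
  "deltas": [
    {"dx": 3, "dy": 5, "dz": -30, "rx": 0, "ry": 0, "rz": -0.5},
    {"dx": 3, "dy": 5, "dz": -65, "rx": 0, "ry": 0, "rz": -0.5},
    {"dx": 3, "dy": 5, "dz": -95, "rx": 0, "ry": 0, "rz": -0.5},
    {"dx": 3, "dy": 5, "dz": -110, "rx": 0, "ry": 0, "rz": -0.5},
    {"dx": 3, "dy": 5, "dz": -110, "rx": 0, "ry": 0, "rz": -0.5}
  ]
}}

```text
clock: 2.97
tcp_pos: [0.4715, 0.1824, 0.1287]
orientation: [-1.867, -2.524, 0.011]
contact_force: [-0.3, 0.9, 1.1]
grip_width: 0.05
gripper_force: 0.0
```

```bash
python3 - <<'E'
from h import *
w=grab('wrist'); cv2.imwrite('pics/w4.png',w['frame']); o=r.get_obs(); print(o['tcp_pos'])
h=cv2.cvtColor(w['frame'],cv2.COLOR_BGR2HSV)
m=cv2.inRange(h,(0,150,60),(8,255,255))|cv2.inRange(h,(172,150,60),(180,255,255))
u0,v0=proj(w,[.4733,.185,.108]).astype(int); print(u0,v0)
n,l,s,c=cv2.connectedComponentsWithStats(m)
k=min([i for i in range(1,n) if s[i,4]>150],key=lambda i:np.hypot(*(c[i]-[u0,v0]))); x,y,wd,ht,_=s[k]; print(s[k])
print(onz(w,x+wd/2-.5,y+ht-.5-wd/2*.9,.108))
E
```

```text
[0.47262527 0.18363332 0.13075036]
280 254
[269 227  24  38 715]
[0.47287614 0.1856568  0.108     ]
```

View pics/w4.png

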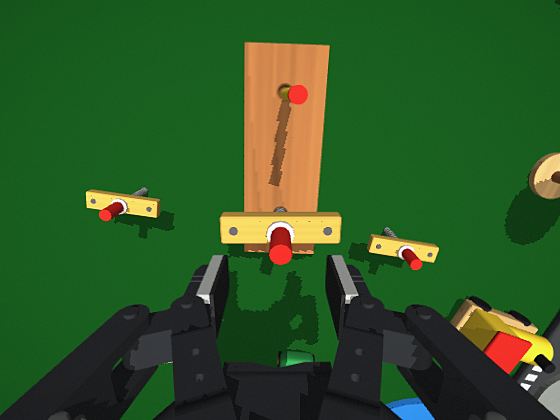

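The gauge's cap sits at (281,254), midway between the pads (about 227 and 333). I will descend and close.

{"op": "send_rows", "data": {
  "deltas": [
    {"dx": 0, "dy": 1, "dz": -20, "rx": 0, "ry": 0, "rz": 0},
    {"dx": 0, "dy": 1, "dz": -38, "rx": 0, "ry": 0, "rz": 0},
    {"dx": 0, "dy": 1, "dz": -38, "rx": 0, "ry": 0, "rz": 0},
    {"dx": 0, "dy": 1, "dz": -38, "rx": 0, "ry": 0, "rz": 0}
  ]
}}

```text
clock: 3.35
tcp_pos: [0.4737, 0.1868, 0.0952]
orientation: [1.864, 2.528, -0.0]
contact_force: [0.8, -0.0, -0.2]
grip_width: 0.05
gripper_force: 0.0
```

{"op": "send_rows", "data": {
  "deltas": [
    {"dx": 0, "dy": 0, "dz": 0, "rx": 0, "ry": 0, "rz": 0},
    {"dx": 0, "dy": 0, "dz": 0, "rx": 0, "ry": 0, "rz": 0},
    {"dx": 0, "dy": 0, "dz": 0, "rx": 0, "ry": 0, "rz": 0},
    {"dx": 0, "dy": 0, "dz": 0, "rx": 0, "ry": 0, "rz": 0},
    {"dx": 0, "dy": 0, "dz": 0, "rx": 0, "ry": 0, "rz": 0}
  ],
  "jaw": 5,
  "newtons": 50
}}

```text
clock: 3.77
tcp_pos: [0.4735, 0.188, 0.0954]
orientation: [1.862, 2.529, 0.002]
contact_force: [-1.1, -1.3, 7.0]
grip_width: 0.0112
gripper_force: 48.7
```

{"op": "send_rows", "data": {
  "deltas": [
    {"dx": 0, "dy": 0, "dz": 6, "rx": 0, "ry": 0, "rz": 0},
    {"dx": 0, "dy": 0, "dz": 15, "rx": 0, "ry": 0, "rz": 0},
    {"dx": 0, "dy": 0, "dz": 35, "rx": 0, "ry": 0, "rz": 0},
    {"dx": 0, "dy": 0, "dz": 65, "rx": 0, "ry": 0, "rz": 0},
    {"dx": 0, "dy": 0, "dz": 95, "rx": 0, "ry": 0, "rz": 0}
  ]
}}

```text
clock: 4.18
tcp_pos: [0.4721, 0.1877, 0.1904]
orientation: [-1.861, -2.529, 0.002]
contact_force: [1.0, -0.3, -1.2]
grip_width: 0.0114
gripper_force: 48.8
```

```bash
python3 - <<'E'
from h import *
o=r.get_obs(); print(o['tcp_pos'],o['contact_force'],o['grip_width'],o['gripper_force'])
s=grab('side'); u,v=proj(s,o['tcp_pos']).astype(int); print(u,v)
w=grab('wrist')
a=cv2.resize(s['frame'][v-60:v+90,u-65:u+65],None,fx=3,fy=3,interpolation=2); b=cv2.resize(w['frame'][120:360,180:390],None,fx=1.875,fy=1.875)
cv2.imwrite('pics/c5.png',np.hstack([a,b[:450]]))
E
```

```text
[0.47212245 0.1876611  0.19043076] [ 0.99681739 -0.30021796 -1.2283706 ] 0.011400398806880048 48.81934940814972
238 214
```

View pics/c5.png

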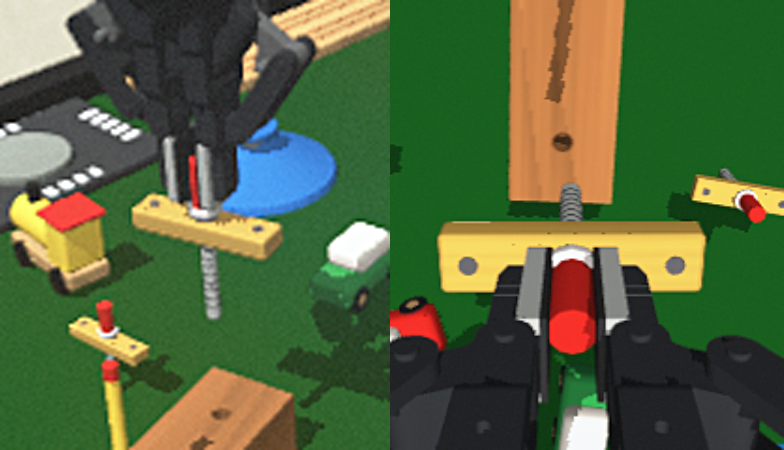

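The gauge is held upright with its rod clear of the block: the tip is at side crop (212,315), and the wrist crop shows the rod pointing straight up at (570,190). Now I carry it to the column.

{"op": "send_rows", "data": {
  "deltas": [
    {"dx": 8, "dy": -20, "dz": 5, "rx": 0, "ry": 0, "rz": 0},
    {"dx": 16, "dy": -55, "dz": 5, "rx": 0, "ry": 0, "rz": 0},
    {"dx": 23, "dy": -93, "dz": 5, "rx": 0, "ry": 0, "rz": 0},
    {"dx": 30, "dy": -131, "dz": 5, "rx": 0, "ry": 0, "rz": 0},
    {"dx": 36, "dy": -169, "dz": 5, "rx": 0, "ry": 0, "rz": 0}
  ]
}}

```text
clock: 4.7
tcp_pos: [0.5088, 0.0171, 0.1945]
orientation: [1.861, 2.531, 0.0]
contact_force: [0.5, -0.4, -1.7]
grip_width: 0.0109
gripper_force: 49.0
```

{"op": "send_rows", "data": {
  "deltas": [
    {"dx": 7, "dy": -38, "dz": 0, "rx": 0, "ry": 0, "rz": 0},
    {"dx": 14, "dy": -76, "dz": 0, "rx": 0, "ry": 0, "rz": 0},
    {"dx": 20, "dy": -114, "dz": 0, "rx": 0, "ry": 0, "rz": 0},
    {"dx": 26, "dy": -152, "dz": 0, "rx": 0, "ry": 0, "rz": 0},
    {"dx": 29, "dy": -190, "dz": 0, "rx": 0, "ry": 0, "rz": 0}
  ]
}}

```text
clock: 5.12
tcp_pos: [0.538, -0.173, 0.1944]
orientation: [1.862, 2.53, 0.0]
contact_force: [0.1, 0.1, -0.2]
grip_width: 0.0108
gripper_force: 49.0
```

{"op": "send_rows", "data": {
  "deltas": [
    {"dx": 2, "dy": -35, "dz": 0, "rx": 0, "ry": 0, "rz": 0},
    {"dx": 4, "dy": -56, "dz": 0, "rx": 0, "ry": 0, "rz": 0},
    {"dx": 4, "dy": -67, "dz": 0, "rx": 0, "ry": 0, "rz": 0},
    {"dx": 4, "dy": -67, "dz": -10, "rx": 0, "ry": 0, "rz": 0},
    {"dx": 4, "dy": -67, "dz": -20, "rx": 0, "ry": 0, "rz": 0}
  ]
}}

```text
clock: 5.53
tcp_pos: [0.5421, -0.237, 0.1738]
orientation: [1.862, 2.53, 0.002]
contact_force: [0.4, 0.1, -1.3]
grip_width: 0.0111
gripper_force: 49.0
```

{"op": "send_rows", "data": {
  "deltas": [
    {"dx": 0, "dy": 0, "dz": -5, "rx": 0, "ry": 0, "rz": 0},
    {"dx": 0, "dy": 0, "dz": -5, "rx": 0, "ry": 0, "rz": 0},
    {"dx": 0, "dy": 0, "dz": -5, "rx": 0, "ry": 0, "rz": 0}
  ]
}}

```text
clock: 5.78
tcp_pos: [0.5418, -0.236, 0.1687]
orientation: [-1.858, -2.531, -0.0]
contact_force: [0.4, -0.3, -2.2]
grip_width: 0.0113
gripper_force: 49.0
```

```bash
python3 - <<'E'
from h import *
o=r.get_obs(); print(o['tcp_pos'],o['orientation'],o['contact_force'])
w=grab('wrist'); s=grab('side'); t=[o['tcp_pos'][0],o['tcp_pos'][1]-.002,o['tcp_pos'][2]-.0854]
u,v=proj(w,t); print('tip w',u,v); a,b=proj(s,t); print('tip s',a,b,'sock',proj(w,[.540,-.240,.06]),proj(s,[.540,-.240,.06]))
u,v,a,b=map(int,(u,v,a,b))
cv2.imwrite('pics/c6.png',np.hstack([cv2.resize(w['frame'][v-60:v+60,u-50:u+50],None,fx=4,fy=4,interpolation=2),cv2.resize(s['frame'][b-60:b+60,a-50:a+50],None,fx=4,fy=4,interpolation=2)]))
print(u-50,v-60,a-50,b-60)
E
```

```text
[ 0.54182267 -0.23602579  0.16867006] [-1.85758574e+00 -2.53142798e+00 -3.28067307e-04] [ 0.44532427 -0.27016372 -2.16734941]
tip w 275.686477254626 219.92396009738343
tip s 362.44759464409816 176.59530665511758 sock [272.99741128 211.4597687 ] [363.00624633 185.68257909]
225 159 312 116
```

View pics/c6.png

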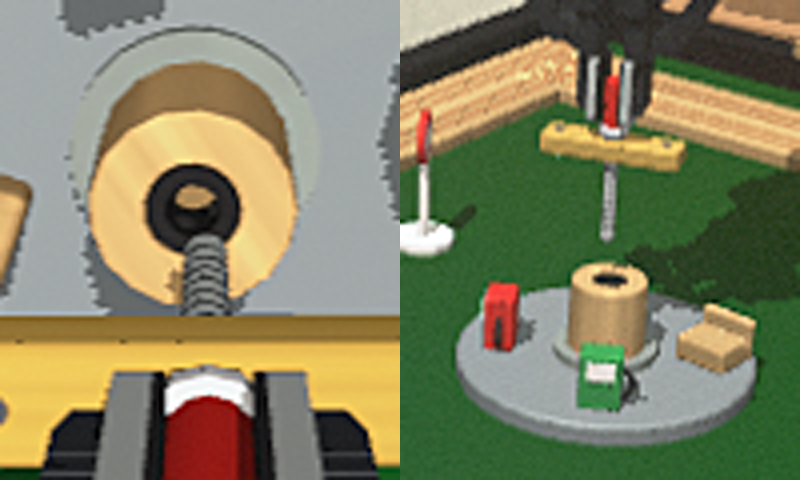

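Wrist crop: nose at (207,236), i.e. pixel (276.7,218), and the lining centred at (193,208), i.e. pixel (273.2,211). Side crop: nose at (608,240), pixel (364,176), and mouth at (610,279), pixel (364.5,185.8).

```bash
python3 - <<'E'
from h import *
w=np.load('/tmp/wrist.npy',allow_pickle=True).item(); s=np.load('/tmp/side.npy',allow_pickle=True).item()
z=.1687-.0854
print('wrist tip',onz(w,276.6,217.5,z),'sock',onz(w,273.2,211,.06),socket(w,(.540,-.240,.06)))
print('side tip',onz(s,364,176,z),'sock',onz(s,364.5,185.8,.06))
# rim fit in wrist: wood-coloured bright top
h=cv2.cvtColor(w['frame'],cv2.COLOR_BGR2HSV); c=h[185:235,245:302]
print(c[25,8],c[3,28],c[40,28],c[8,28])
E
```

```text
wrist tip [ 0.54189499 -0.2359481   0.0833    ] sock [ 0.54004109 -0.23956491  0.06      ] (array([272.80277252, 210.71995544]), (21.84811019897461, 23.031469345092773), array([ 0.53965508, -0.23942897,  0.06      ]))
side tip [ 0.54102649 -0.24295716  0.0833    ] sock [ 0.53707592 -0.24179391  0.06      ]
[ 20 116 241] [ 20 119 244] [ 60   6 125] [ 22 112 242]
```

{"op": "send_rows", "data": {
  "deltas": [
    {"dx": -2, "dy": -1, "dz": -8, "rx": 0, "ry": 0, "rz": 0},
    {"dx": -2, "dy": -1, "dz": -17, "rx": 0, "ry": 0, "rz": 0},
    {"dx": -2, "dy": -1, "dz": -17, "rx": 0, "ry": 0, "rz": 0},
    {"dx": -2, "dy": -1, "dz": -17, "rx": 0, "ry": 0, "rz": 0}
  ]
}}

```text
clock: 6.22
tcp_pos: [0.5393, -0.2391, 0.1514]
orientation: [-1.862, -2.528, 0.001]
contact_force: [0.3, 0.0, -2.1]
grip_width: 0.0108
gripper_force: 49.0
```

```bash
python3 - <<'E'
from h import *
o=r.get_obs(); print(o['tcp_pos'],o['contact_force'],o['orientation'])
w=grab('wrist'); g=cv2.cvtColor(w['frame'],cv2.COLOR_BGR2HSV)
tip=[o['tcp_pos'][0],o['tcp_pos'][1]-.0025,o['tcp_pos'][2]-.0854]
print('tip',proj(w,tip),'sock',proj(w,[.540,-.2396,.06]),'lining top edge',proj(w,[.5399-.29*.01,-.2396+.956*.01,.06]))
u,v=proj(w,[.540,-.2396,.06]).round().astype(int); print(u,v)
print(g[v-16:v+14,u-14:u+15,2])
E
```

```text
[ 0.53925466 -0.23905731  0.15137225] [ 0.28555637  0.01669194 -2.08196806] [-1.86151175e+00 -2.52849557e+00  6.72311366e-04]
tip [275.59993955 220.4598348 ] sock [277.31007155 215.70100414] lining top edge [277.26852808 203.33538912]
277 216
[[232 236 239 240 240 240 240 240 240 240 240 240 240 240 240 240 239 240
  240 237 236 235 236 236 237 237 238 239 240]
 [233 233 236 239 241 240 240 240 240 240 240 240 241 241 241 243 241 241
  241 238 236 235 235 236 237 237 238 238 240]
 [234 231 233 237 240 240 240 241 241 243 245 245 247 250 252 251 248 246
  244 243 238 235 235 235 236 236 237 238 239]
 [236 232 232 234 238 240 242 244 248 254 255 255 255 242 205 200 246 255
  253 249 246 241 236 235 235 235 235 238 238]
 [237 236 232 231 235 241 246 252 255 199  81  37  42  29  24  22  27  58
  165 197 242 248 241 237 235 235 236 237 237]
 [237 236 235 233 235 243 255 196  78  24  26  38  44  39  37  39  36  31
   31  24  66 221 252 243 238 236 236 236 236]
 [237 236 237 238 242 181  76  23  26  37  45  47  47  43  42  45  44  43
   40  39  25  29 156 240 244 239 237 236 235]
 [238 238 
[... 2073 characters left out ...]
 31  39  95  99 116 131 134 139 136 138  97  66
   70  53  36  36  25 100 219 248 243 241 240]
 [240 240 242 247 238 181 121  63  51 105 129 110  75  62  87 125 134  96
   58  44  31  49 124 201 244 245 240 240 240]
 [238 240 240 241 245 246 201 105  90  82  58  64 113 135 113  82  63 104
  108  58 106 199 251 253 245 241 240 240 240]
 [239 238 239 239 240 245 255 193  67  63 110 131 137 139 139 136 133 107
   74 125 201 246 249 244 241 240 240 240 240]
 [238 238 238 239 240 242 255 178  48 105 132  90  40  49  43  77 119 127
   75 230 253 242 239 240 241 240 240 240 240]
 [237 237 238 239 240 246 205 114  73  66  57 107 133 134 135 114  76  80
   63 225 247 235 236 240 240 240 240 240 240]]
```

Read from the pixels: the lining is centred at (277,215.7) and the rod's axis at u=276, with the tip about 2 mm short along y. I will correct by (0.5, 2) and lower into the mouth.

{"op": "send_rows", "data": {
  "deltas": [
    {"dx": 0.5, "dy": 2, "dz": 0, "rx": 0, "ry": 0, "rz": 0},
    {"dx": 0.5, "dy": 2, "dz": -3, "rx": 0, "ry": 0, "rz": 0},
    {"dx": 0.5, "dy": 2, "dz": -6, "rx": 0, "ry": 0, "rz": 0},
    {"dx": 0.5, "dy": 2, "dz": -9, "rx": 0, "ry": 0, "rz": 0},
    {"dx": 0.5, "dy": 2, "dz": -9, "rx": 0, "ry": 0, "rz": 0}
  ]
}}

```text
clock: 6.68
tcp_pos: [0.54, -0.2371, 0.1425]
orientation: [-1.862, -2.529, 0.0]
contact_force: [0.4, -0.5, -1.3]
grip_width: 0.0113
gripper_force: 49.0
```

{"op": "send_rows", "data": {
  "deltas": [
    {"dx": 0, "dy": 0, "dz": -1, "rx": 0, "ry": 0, "rz": 0},
    {"dx": 0, "dy": 0, "dz": -2, "rx": 0, "ry": 0, "rz": 0},
    {"dx": 0, "dy": 0, "dz": -3, "rx": 0, "ry": 0, "rz": 0},
    {"dx": 0, "dy": 0, "dz": -4, "rx": 0, "ry": 0, "rz": 0},
    {"dx": 0, "dy": 0, "dz": -5, "rx": 0, "ry": 0, "rz": 0}
  ]
}}

```text
clock: 7.1
tcp_pos: [0.5404, -0.2372, 0.1383]
orientation: [-1.862, -2.53, 0.0]
contact_force: [-0.6, 0.1, -0.6]
grip_width: 0.0111
gripper_force: 49.0
```

{"op": "send_rows", "data": {
  "deltas": [
    {"dx": 0, "dy": 0, "dz": -1, "rx": 0, "ry": 0, "rz": 0},
    {"dx": 0, "dy": 0, "dz": -2, "rx": 0, "ry": 0, "rz": 0},
    {"dx": 0, "dy": 0, "dz": -3, "rx": 0, "ry": 0, "rz": 0},
    {"dx": 0, "dy": 0, "dz": -4, "rx": 0, "ry": 0, "rz": 0},
    {"dx": 0, "dy": 0, "dz": -4, "rx": 0, "ry": 0, "rz": 0}
  ]
}}

```text
clock: 7.52
tcp_pos: [0.5402, -0.2373, 0.1341]
orientation: [-1.862, -2.53, 0.0]
contact_force: [-0.9, -1.0, -0.5]
grip_width: 0.0111
gripper_force: 49.3
```

{"op": "send_rows", "data": {
  "deltas": [
    {"dx": 0, "dy": 0, "dz": -0.4, "rx": 0, "ry": 0, "rz": 0},
    {"dx": 0, "dy": 0, "dz": -0.8, "rx": 0, "ry": 0, "rz": 0},
    {"dx": 0, "dy": 0, "dz": -1.2, "rx": 0, "ry": 0, "rz": 0},
    {"dx": 0, "dy": 0, "dz": -1.6, "rx": 0, "ry": 0, "rz": 0},
    {"dx": 0, "dy": 0, "dz": -2.0, "rx": 0, "ry": 0, "rz": 0}
  ]
}}

```text
clock: 7.93
tcp_pos: [0.5403, -0.2373, 0.1322]
orientation: [-1.862, -2.53, 0.0]
contact_force: [-2.2, -1.1, 1.4]
grip_width: 0.0113
gripper_force: 49.2
```

{"op": "send_rows", "data": {
  "deltas": [
    {"dx": 0, "dy": 0, "dz": -0.3, "rx": 0, "ry": 0, "rz": 0},
    {"dx": 0, "dy": 0, "dz": -0.6, "rx": 0, "ry": 0, "rz": 0},
    {"dx": 0, "dy": 0, "dz": -0.9, "rx": 0, "ry": 0, "rz": 0},
    {"dx": 0, "dy": 0, "dz": -1.2, "rx": 0, "ry": 0, "rz": 0}
  ]
}}

```text
clock: 8.27
tcp_pos: [0.5404, -0.2373, 0.1311]
orientation: [-1.862, -2.53, 0.0]
contact_force: [-1.5, -0.8, 1.4]
grip_width: 0.0108
gripper_force: 49.3
```

{"op": "send_rows", "data": {
  "deltas": [
    {"dx": 0, "dy": 0, "dz": -0.4, "rx": 0, "ry": 0, "rz": 0},
    {"dx": 0, "dy": 0, "dz": -0.8, "rx": 0, "ry": 0, "rz": 0},
    {"dx": 0, "dy": 0, "dz": -1.2, "rx": 0, "ry": 0, "rz": 0}
  ]
}}

```text
clock: 8.52
tcp_pos: [0.5404, -0.2373, 0.1298]
orientation: [-1.862, -2.53, 0.0]
contact_force: [-2.4, 0.4, 1.0]
grip_width: 0.011
gripper_force: 49.3
```

{"op": "send_rows", "data": {
  "deltas": [
    {"dx": 0, "dy": 0, "dz": -0.4, "rx": 0, "ry": 0, "rz": 0},
    {"dx": 0, "dy": 0, "dz": -0.8, "rx": 0, "ry": 0, "rz": 0},
    {"dx": 0, "dy": 0, "dz": -1.2, "rx": 0, "ry": 0, "rz": 0}
  ]
}}

```text
clock: 8.77
tcp_pos: [0.5404, -0.2372, 0.1287]
orientation: [-1.862, -2.53, 0.0]
contact_force: [-2.3, -0.9, 0.4]
grip_width: 0.0107
gripper_force: 49.3
```

{"op": "send_rows", "data": {
  "deltas": [
    {"dx": 0, "dy": 0, "dz": -0.4, "rx": 0, "ry": 0, "rz": 0},
    {"dx": 0, "dy": 0, "dz": -0.8, "rx": 0, "ry": 0, "rz": 0},
    {"dx": 0, "dy": 0, "dz": -1.2, "rx": 0, "ry": 0, "rz": 0}
  ]
}}

```text
clock: 9.02
tcp_pos: [0.5407, -0.2373, 0.1279]
orientation: [1.862, 2.53, 0.0]
contact_force: [-2.8, -0.9, 5.6]
grip_width: 0.0114
gripper_force: 49.9
```

{"op": "send_rows", "data": {
  "deltas": [
    {"dx": 0, "dy": 0, "dz": -0.3, "rx": 0, "ry": 0, "rz": 0},
    {"dx": 0, "dy": 0, "dz": -0.3, "rx": 0, "ry": 0, "rz": 0}
  ]
}}

```text
clock: 9.18
tcp_pos: [0.5408, -0.2374, 0.1278]
orientation: [1.862, 2.529, 0.0]
contact_force: [-2.7, 0.2, 6.2]
grip_width: 0.011
gripper_force: 49.9
```

{"op": "send_rows", "data": {
  "deltas": [
    {"dx": 0, "dy": 0, "dz": -0.4, "rx": 0, "ry": 0, "rz": 0},
    {"dx": 0, "dy": 0, "dz": -0.4, "rx": 0, "ry": 0, "rz": 0}
  ]
}}

```text
clock: 9.35
tcp_pos: [0.5409, -0.2374, 0.1276]
orientation: [1.862, 2.529, 0.0]
contact_force: [-3.7, -0.6, 7.2]
grip_width: 0.011
gripper_force: 50.1
```

The force climbs while z stops, so the bottom is at a depth of about 17.7 mm. I release to just wider than the flange.

{"op": "send_rows", "data": {
  "deltas": [
    {"dx": 0, "dy": 0, "dz": 0.5, "rx": 0, "ry": 0, "rz": 0},
    {"dx": 0, "dy": 0, "dz": 0.5, "rx": 0, "ry": 0, "rz": 0},
    {"dx": 0, "dy": 0, "dz": 0.5, "rx": 0, "ry": 0, "rz": 0},
    {"dx": 0, "dy": 0, "dz": 0.5, "rx": 0, "ry": 0, "rz": 0}
  ],
  "jaw": 24,
  "newtons": 20
}}

```text
clock: 9.68
tcp_pos: [0.5407, -0.2369, 0.1272]
orientation: [1.862, 2.53, 0.001]
contact_force: [-0.7, -0.2, -0.1]
grip_width: 0.0243
gripper_force: 0.0
```

```bash
python3 - <<'E'
from h import *
o=r.get_obs(); print(o['tcp_pos'],o['contact_force'],o['grip_width'])
w=grab('wrist'); f=w['frame']; h=cv2.cvtColor(f,cv2.COLOR_BGR2HSV)
m=cv2.inRange(h,(0,150,50),(8,255,255))|cv2.inRange(h,(172,150,50),(180,255,255))
u,v=proj(w,[o['tcp_pos'][0],o['tcp_pos'][1]-.0025,.14]).astype(int)
n,l,s,c=cv2.connectedComponentsWithStats(m); k=min([i for i in range(1,n) if s[i,4]>150],key=lambda i:np.hypot(*(c[i]-[u,v]))); print(u,v,s[k],c[k])
y=cv2.inRange(h,(18,100,120),(35,255,255)); p=np.argwhere(y[:, u-70:u+70]); 
n,l,s,c=cv2.connectedComponentsWithStats(y); print([list(x) for x in s[1:] if x[4]>300])
E
```

```text
[ 0.54071534 -0.2369428   0.12716547] [-0.73859531 -0.16696409 -0.13745823] 0.024302400922372604
274 297 [ 261  259   29   52 1177] [274.74596432 285.41291419]
[[np.int32(174), np.int32(200), np.int32(173), np.int32(77), np.int32(5340)], [np.int32(499), np.int32(287), np.int32(61), np.int32(95), np.int32(828)], [np.int32(519), np.int32(337), np.int32(41), np.int32(61), np.int32(606)]]
```

{"op": "send_rows", "data": {
  "deltas": [
    {"dx": 0, "dy": 0, "dz": -3, "rx": 0, "ry": 0, "rz": 0},
    {"dx": 0, "dy": 0, "dz": -6, "rx": 0, "ry": 0, "rz": 0},
    {"dx": 0, "dy": 0, "dz": -9, "rx": 0, "ry": 0, "rz": 0},
    {"dx": 0, "dy": 0, "dz": -12, "rx": 0, "ry": 0, "rz": 0},
    {"dx": 0, "dy": 0, "dz": -15, "rx": 0, "ry": 0, "rz": 0}
  ]
}}

```text
clock: 10.15
tcp_pos: [0.5403, -0.2372, 0.112]
orientation: [-1.862, -2.53, 0.0]
contact_force: [-1.3, -0.3, 1.0]
grip_width: 0.0241
gripper_force: 0.8
```

{"op": "send_rows", "data": {
  "deltas": [
    {"dx": 0, "dy": 0, "dz": -2, "rx": 0, "ry": 0, "rz": 0},
    {"dx": 0, "dy": 0, "dz": -4, "rx": 0, "ry": 0, "rz": 0},
    {"dx": 0, "dy": 0, "dz": -6, "rx": 0, "ry": 0, "rz": 0},
    {"dx": 0, "dy": 0, "dz": -8, "rx": 0, "ry": 0, "rz": 0},
    {"dx": 0, "dy": 0, "dz": -10, "rx": 0, "ry": 0, "rz": 0}
  ]
}}

```text
clock: 10.57
tcp_pos: [0.5404, -0.2372, 0.1022]
orientation: [1.862, 2.53, -0.0]
contact_force: [-0.3, -0.3, 1.8]
grip_width: 0.0243
gripper_force: 0.8
```

{"op": "send_rows", "data": {
  "deltas": [
    {"dx": 0, "dy": 0, "dz": -2, "rx": 0, "ry": 0, "rz": 0},
    {"dx": 0, "dy": 0, "dz": -4, "rx": 0, "ry": 0, "rz": 0},
    {"dx": 0, "dy": 0, "dz": -6, "rx": 0, "ry": 0, "rz": 0},
    {"dx": 0, "dy": 0, "dz": -8, "rx": 0, "ry": 0, "rz": 0},
    {"dx": 0, "dy": 0, "dz": -10, "rx": 0, "ry": 0, "rz": 0}
  ]
}}

```text
clock: 10.98
tcp_pos: [0.5404, -0.2372, 0.0921]
orientation: [-1.862, -2.53, 0.0]
contact_force: [-0.2, -0.8, 2.4]
grip_width: 0.024
gripper_force: 0.8
```

{"op": "send_rows", "data": {
  "deltas": [
    {"dx": 0, "dy": 0, "dz": -1.5, "rx": 0, "ry": 0, "rz": 0},
    {"dx": 0, "dy": 0, "dz": -3, "rx": 0, "ry": 0, "rz": 0},
    {"dx": 0, "dy": 0, "dz": -4.5, "rx": 0, "ry": 0, "rz": 0},
    {"dx": 0, "dy": 0, "dz": -6, "rx": 0, "ry": 0, "rz": 0}
  ]
}}

```text
clock: 11.32
tcp_pos: [0.5404, -0.2373, 0.0862]
orientation: [-1.863, -2.53, 0.0]
contact_force: [-1.4, -0.0, 1.4]
grip_width: 0.024
gripper_force: 0.8
```

{"op": "send_rows", "data": {
  "deltas": [
    {"dx": 0, "dy": 0, "dz": -0.7, "rx": 0, "ry": 0, "rz": 0},
    {"dx": 0, "dy": 0, "dz": -1.4, "rx": 0, "ry": 0, "rz": 0},
    {"dx": 0, "dy": 0, "dz": -2, "rx": 0, "ry": 0, "rz": 0}
  ]
}}

```text
clock: 11.57
tcp_pos: [0.5405, -0.2372, 0.0842]
orientation: [-1.862, -2.53, -0.0]
contact_force: [-1.6, -0.1, 1.2]
grip_width: 0.0237
gripper_force: 0.8
```

{"op": "send_rows", "data": {
  "deltas": [
    {"dx": 0, "dy": 0, "dz": -0.4, "rx": 0, "ry": 0, "rz": 0},
    {"dx": 0, "dy": 0, "dz": -0.8, "rx": 0, "ry": 0, "rz": 0},
    {"dx": 0, "dy": 0, "dz": -1.2, "rx": 0, "ry": 0, "rz": 0}
  ]
}}

```text
clock: 11.82
tcp_pos: [0.5405, -0.2373, 0.0832]
orientation: [1.862, 2.53, 0.0]
contact_force: [-1.8, -0.2, 2.6]
grip_width: 0.0237
gripper_force: 1.1
```

{"op": "send_rows", "data": {
  "deltas": [
    {"dx": 0, "dy": 0, "dz": -0.4, "rx": 0, "ry": 0, "rz": 0},
    {"dx": 0, "dy": 0, "dz": -0.8, "rx": 0, "ry": 0, "rz": 0}
  ]
}}

```text
clock: 11.98
tcp_pos: [0.5405, -0.2372, 0.083]
orientation: [1.862, 2.53, -0.0]
contact_force: [-4.6, 1.8, 11.8]
grip_width: 0.024
gripper_force: 5.9
```

There is firm resistance at TCP z = 0.083, so the fingertips are at 0.072, exactly the height of a bar lying on the rim. I back off upward and inspect.

{"op": "send_rows", "data": {
  "deltas": [
    {"dx": 0, "dy": 0, "dz": 4, "rx": 0, "ry": 0, "rz": 0},
    {"dx": 0, "dy": 0, "dz": 20, "rx": 0, "ry": 0, "rz": 0},
    {"dx": 0, "dy": 0, "dz": 45, "rx": 0, "ry": 0, "rz": 0},
    {"dx": 0, "dy": 0, "dz": 80, "rx": 0, "ry": 0, "rz": 0},
    {"dx": 0, "dy": 0, "dz": 110, "rx": 0, "ry": 0, "rz": 0}
  ]
}}

```text
clock: 12.4
tcp_pos: [0.5406, -0.2369, 0.1937]
orientation: [-1.862, -2.53, -0.001]
contact_force: [0.5, 0.8, 0.7]
grip_width: 0.024
gripper_force: 0.0
```

{"op": "send_rows", "data": {
  "deltas": [
    {"dx": 0, "dy": 0, "dz": 20, "rx": 0, "ry": 0, "rz": 0},
    {"dx": 0, "dy": 0, "dz": 20, "rx": 0, "ry": 0, "rz": 0},
    {"dx": 0, "dy": 0, "dz": 20, "rx": 0, "ry": 0, "rz": 0}
  ]
}}

```text
clock: 12.65
tcp_pos: [0.5414, -0.2373, 0.2136]
orientation: [1.86, 2.528, 0.001]
contact_force: [-0.3, -0.0, 0.2]
grip_width: 0.0236
gripper_force: 0.0
```

```bash
python3 - <<'E'
from h import *
o=r.get_obs(); print(o['tcp_pos'],o['contact_force'])
s=grab('side'); w=grab('wrist'); P=(.540,-.2396)
print([proj(s,[*P,z]).round(1).tolist() for z in(.06,.072,.1402)],[proj(w,[*P,z]).round(1).tolist() for z in(.072,.1402)])
a,b=proj(s,[*P,.08]).astype(int); u,v=proj(w,[*P,.1]).astype(int)
cv2.imwrite('pics/c7.png',np.hstack([cv2.resize(s['frame'][b-50:b+50,a-50:a+50],None,fx=4,fy=4,interpolation=2),cv2.resize(w['frame'][v-70:v+70,u-70:u+70],(400,400),interpolation=2)])); print(a-50,b-50,u-70,v-70)
E
```

```text
[ 0.54139508 -0.2373189   0.21359894] [-0.32319258 -0.03903908  0.15818447]
[[362.9, 185.7], [363.2, 181.1], [365.0, 153.4]] [[275.2, 199.0], [274.8, 226.9]]
313 127 205 138
```

View pics/c7.png

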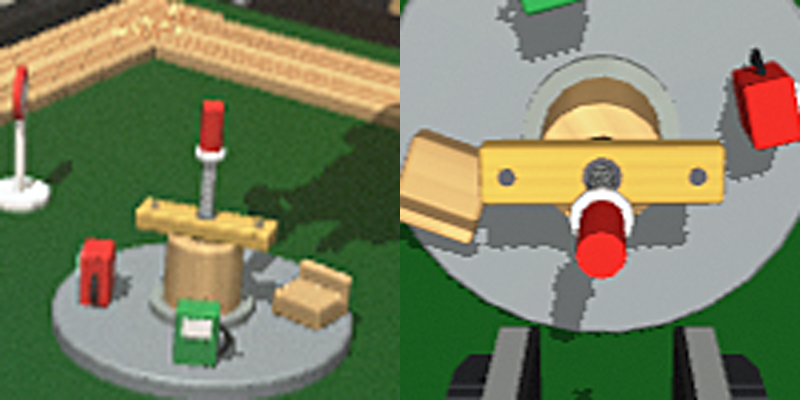

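The last picture shows the gauge upright in the column, with the bar flat on the rim and nothing touching it. The cap is at wrist pixel (275,227) against a predicted (274.8,226.9), and the bar centre at (275.4,199.3) against (275.2,199.0).

```bash
python3 -c "
from bench import r; print(r.hand_in())"
```

```text
the job is handed in; nothing more can be done
None
```

The gauge is standing upright and released in the column's socket, its rod on the bottom about 17.7 mm below the rim and the brass crossbar pressed down onto the rim; I handed the job in, but no verdict came back.

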